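# Feel the gap of a strip guide with a taper gauge and hold it there

### The job

Check the gap of the strip guide: lift the orange-handled taper gauge out of its rack and slide its blade straight down between the middle of the guide's two upright plates, flat to them, until it just drags snugly on both. Finish while still holding the gauge steady at that depth so that I can read it: do not let go, and do not force it deeper and wedge the plates apart. Leave the blue-handled gauge and the other things on the table where they are.

Things in the scene. Friction and masses are not known exactly. Their poses are not given: they have to be found in the camera images.
- taper_gauge: Taper gauge with an ORANGE handle, 0.1 kg, upright in either slot of the rack. Origin: centre of the blade's tip (lower end); z up the blade, y its thickness, x its width. Steel blade 20 mm wide (x), 72 mm long; thickness grows evenly from 2 mm at the tip to 10 mm at z = 60 mm. Flange 34x24x4 mm at z 72 to 76 mm. Half a turn about z makes no difference.
- taper_gauge_handle (a point): Centre of the orange handle, 99 mm above the blade's tip. The handle is 26 (gauge x) x 18 (gauge y) x 46 mm high, z 76 to 122 mm from the tip.
- plain_gauge: The other gauge, with a BLUE handle and a parallel 8 mm blade, otherwise the same size and frame; it stands in the rack's other slot and is not used.
- rack: Grey rack, fixed to the table, 70x160x78 mm. Origin under its centre on the table, z up, long side along y. Its top plate has two through slots 23 (x) x 14 (y) mm at y = -50 and +50 mm; each gauge hangs in one by its flange, tip 6 mm above the table, axes along the rack's. Lifted 80 mm, a gauge is clear.
- guide: Strip guide, fixed to the table, base 90x140x12 mm. Origin under its centre on the table, z up, y across the gap, x along the plates. Two upright steel plates 50 mm long (x) stand near y = 0 with a 4 to 6.5 mm gap (differs each time), parallel up to the throat at z = 100 mm; above it flared lips, 30 deg from vertical, up to z = 110 mm. Two rods cross below at x = +-19, z = 34 mm.
- gap_mouth (a point): Fixed point of the guide: its frame's x = 0, y = 0, z = 100 mm (throat height). The gap's middle lies 0 to 1.3 mm from it toward -y.
- fixed_plate: The guide's +y plate, its face at guide y = +2 mm at rest; its origin at rest is the guide's. Both plates ride on one head that floats along y by +-6 mm with only 0.06 N/mm, so they centre themselves on a blade.
- pressure_face (a point): On the face of the guide's -y plate (spring-backed), middle of its length, at throat height; guide y = -2 to -4.5 mm at rest.
- pressure_plate (a joint): How far the -y plate is pressed back against its spring, in m: 0 at rest, up to 0.008. It yields from 3 N on, 2 N more for each mm. The blade's friction on each plate is about 0.6 of that force, so a snug blade is felt as an upward drag of about 4 N, growing 0.3 N per mm of depth.
- indicator: Obstacle: the big white instrument box at the right rear of the table, solid, about 280 (x) x 350 (y) mm and 320 mm high with a signal lamp above; origin under its centre. Its front face stands about 140 mm nearer the robot than the origin, its left side 170 mm left of it.
- mouse: Bystander: white computer mouse, 110x62x45 mm.
- sample_tin_a: Bystander: white sample tin, 68 mm wide, 72 mm high.
- sample_tin_b: Bystander: blue sample tin, 59 mm wide, 56 mm high.
- electrical_tape: Bystander: black roll of tape lying flat, 59 mm wide, 19 mm high.
- weight_500: Bystander: silver check weight, 42 mm wide, 66 mm high.
- calculator: Bystander: black desk calculator, 122x68x13 mm.
- bench_timer: Bystander: white bench timer with a red knob, 51x62x62 mm.

How it is judged:
By the outcome, as a careful person would: the job done as asked, in the order asked, and still so for the second after the job is handed in, while the arm keeps its last pose, push and grip.
It also fails if it takes over 48 s, if anything falls off the work surface, if the arm or the gripper's body presses on something with over 40 N, if the wrist force passes 120 N, or if a joint passes its speed limit or range.

### The arm

A 7-joint arm with a two-finger parallel gripper is mounted at the origin on a cart in front of the work surface, level with it; the furniture and walls round the work are solid. World frame = base frame: x ahead of the robot, y to its left, z up, the work surface at z = 0. Lengths are in m, angles in rad, forces in N, time in s.
With the tool pointing down it reaches from about 0.4 to 0.9 m from the base axis. Payload 5.6 kg.
Tool frame: the origin (TCP) lies at the very end of the fingers, on their centre line; the grasp point (between the pads) lies 19 mm behind it; x points along the fingers, z is the direction in which the jaws open and shut, and the axes are right-handed (so a half turn about x gives the same grasp; the last joint's range is limited). The gripper opens to 92 mm and grips with 3 to 60 N. Pads are 20 mm wide; open, the fingers measure 128 mm over their backs; the gripper's body (75 mm by 189 mm) begins 69 mm behind the grasp point.
Start: joints at [1.227, 0.468, -0.012, 1.603, 0.006, 1.071, -0.056], TCP at [0.193, -0.621, 0.179] pointing down, gripper open.
Joint ranges: [-2.53, 2.53], [-0.31, 2.02], [-1.57, 1.55], [0.28, 2.44], [-1.29, 4.43], [0.15, 1.84], [-2.92, 2.92]. Speed limits (rad/s): [2.57, 2.57, 3.14, 3.14, 3.14, 3.14, 3.14].

### API

Orientations are given as a 3x3 rotation matrix whose columns are the frame's x, y, z axes.
In Python, from bench import bot, vision gives the robot as it stands.
- The arm moves only by the tool apply_moves, never from a script. Its argument "deltas" is a list of rows, each an object of numbers: "tx", "ty", "tz": the shift along the tool's x, y, z in mm; "roll": the turn about the tool's x in degrees. A call has 1 to 20 rows; each row shifts and turns the commanded pose from where the row before left it, along the tool's axes as they then stand; what a row does not reach is not made up. A row lasts 1/8 s, in which the tool goes at most 62.5 mm and 10.7 degrees, less where a joint would pass 70% of its speed; a pose out of reach is approached as far as the arm can. A call with a gripper value outside its range is refused whole. "jaw" is the opening, from 0 (shut) to 1 (fully open), set as the call begins (left out, the last holds). The fingers move at their own pace and stop on an object; the grip force is fixed at half the most. Time passes only in rows, so rows that do not move let the fingers close. It gives the time, the measured TCP pose, the force and the opening at its end, in the units of the state.
- bot.get_obs(): the state, without advancing time (a new reading comes with each control period).
- vision.snapshot(name): name is "side" or "top" or "wrist"; returns (picture, depth): 384x512x3 uint8, blue, green, red; 384x512 float32, m along the optical axis (not along the pixel's ray), 0 where there is no reading.
- vision.camera_model(name): a dict with "fx", "fy", "cx", "cy" (pixels), "T" (4x4, takes a point from camera to world coordinates). Camera axes: x right, y down, z forward; pixel columns grow to the right and rows downward; lengths in m; the calibration is good to about 2 mm. The wrist camera is an equidistant fisheye: a pixel r from the principal point sees the ray r / f radians off the axis. A picture is of the moment at which its call begins: read the wrist's pose just before it. camera_model takes no time and is no camera call; for the wrist camera it gives the pose at the moment of the call.
- bot.finish_job(): hands the job in, once; it reports no verdict.
The state is a dict: "clock": time; "joints": joint angles; "qvel": joint speeds; "joint_torque": joint torques, N m; "tcp_pos": TCP position; "orientation": TCP orientation; "wrist_force": force on the tool from outside, world axes, zero at the start; "ft_torque": the same for the moment, N m; "width": finger opening in m.
Only numpy, scipy, OpenCV 4.12 (cv2) and the standard library are available. Lean on these libraries where they do the work, as an engineer would, in place of code of your own. Each camera call takes 0.05 s, during which the arm holds its last target.

## Working session

There is one attempt and no reset: what is moved stays moved. The work goes in short steps, Python scripts to look and compute and a tool call to move; the robot and the scene stay as the last step left them, time stands still between calls to the robot, and variables do not carry over. Pictures are saved under pics/ and viewed, and the job is handed in when it is done.

Besides the shell and the picture viewer there is one more tool, called after "Call:" as name([rows], argument=value, ...), one row to a line, values as JSON. apply_moves: Moves the arm, as the interface text tells. Its arguments: {"type":"object","properties":{"deltas":{"type":"array","items":{"type":"object","properties":{"tx":{"type":"number"},"ty":{"type":"number"},"tz":{"type":"number"},"roll":{"type":"number"}}}},"jaw":{"type":"number"}},"required":["deltas"]}

```bash
ls; mkdir -p pics
cat > h.py <<'E'
import numpy as np, cv2
from bench import bot, vision
np.set_printoptions(precision=4,suppress=True)
def grab(n,tag):
    T=vision.camera_model(n); p,d=vision.snapshot(n)
    cv2.imwrite(f'pics/{tag}.png',p); np.savez(f'pics/{tag}.npz',p=p,d=d,**{k:np.array(T[k]) for k in ('fx','fy','cx','cy','T')})
    return p,d,T
def load(tag):
    z=np.load(f'pics/{tag}.npz'); return z['p'],z['d'],{k:z[k] for k in ('fx','fy','cx','cy','T')}
def cloud(d,c):
    v,u=np.mgrid[:d.shape[0],:d.shape[1]]
    P=np.stack([(u-c['cx'])/c['fx']*d,(v-c['cy'])/c['fy']*d,d],-1)
    return P@c['T'][:3,:3].T+c['T'][:3,3]
E
python3 - <<'E'
from h import *
o=bot.get_obs()
for k,v in o.items(): print(k,np.array(v))
for n in('side','top','wrist'):
    p,d,c=grab(n,n+'0'); print(n,c)
E
```

```text
pics
clock 0.0
joints [ 1.227   0.4683 -0.0116  1.6036  0.006   1.0714 -0.0563]
qvel [-0.0005  0.0009 -0.0006 -0.0002  0.0005 -0.0007  0.0003]
joint_torque [  0.0003 -52.0574  -0.0122 -24.3749  -0.0566   0.0173   0.0002]
tcp_pos [ 0.1923 -0.6202  0.1781]
orientation [[-0.0006  0.9551  0.2962]
 [ 0.0016  0.2962 -0.9551]
 [-1.     -0.0001 -0.0017]]
wrist_force [-0.0988 -0.1719  0.5033]
ft_torque [-0.0179  0.0602  0.0153]
width 0.0918012485709933
side {'fx': 380.5794367363435, 'fy': 380.5794367363435, 'cx': 258.4846670740458, 'cy': 193.48793605683912, 'T': array([[-0.9547, -0.1078,  0.2772,  0.2005],
       [-0.2968,  0.4056, -0.8645,  1.0183],
       [-0.0193, -0.9077, -0.4192,  0.5885],
       [ 0.    ,  0.    ,  0.    ,  1.    ]])}
top {'fx': 392.62776669288684, 'fy': 392.62776669288684, 'cx': 257.9609462770194, 'cy': 192.26427860673152, 'T': array([[ 0.0089, -0.986 ,  0.1665,  0.3542],
       [-0.9997, -0.005 ,  0.0239,  0.0092],
       [-0.0228, -0.1667, -0.9857,  1.2155],
       [ 0.    ,  0.    ,  0.    ,  1.    ]])}
wrist {'fx': 297.3186396354542, 'fy': 297.3186396354542, 'cx': 260.79060024563967, 'cy': 192.98436828475926, 'T': array([[ 0.2966, -0.9169, -0.2671,  0.269 ],
       [-0.955 , -0.2851, -0.0816, -0.597 ],
       [-0.0014,  0.2793, -0.9602,  0.3839],
       [ 0.    ,  0.    ,  0.    ,  1.    ]])}
```

View pics/side0.png

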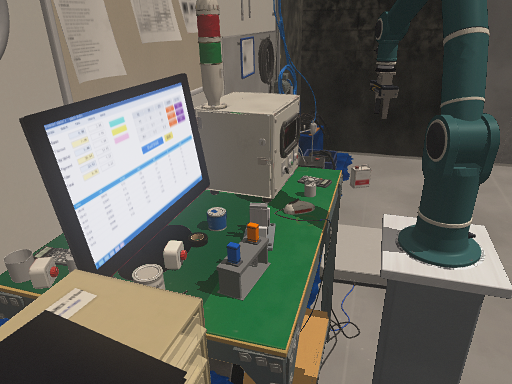

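View pics/top0.png

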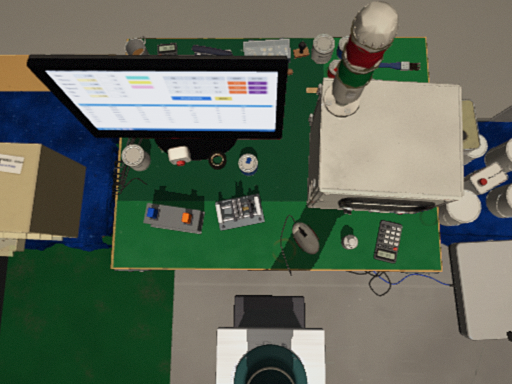

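View pics/wrist0.png

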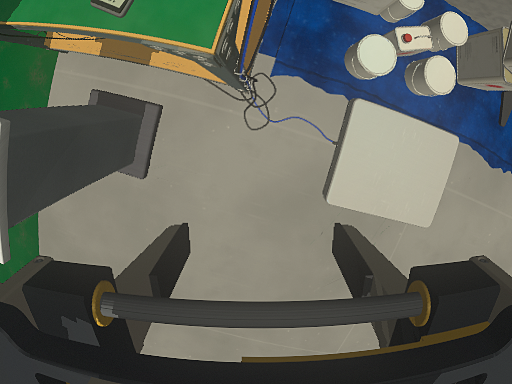

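The top view shows the rack at about (173,217) with the orange handle at (187,217) and the blue one at (152,212). The guide is at (240,210) and the white box occupies the right. The arm starts off to the right of the table. Next I measure using the depth images.

Run:
```python
from h import *
for n,(x0,x1,y0,y1) in (('top',(130,280,170,245)),('side',(200,300,190,310))):
    p,d,c=load(n+'0'); P=cloud(d,c)
    hsv=cv2.cvtColor(p,cv2.COLOR_BGR2HSV)
    cv2.imwrite(f'pics/{n}0c.png',cv2.resize(p[y0:y1,x0:x1],None,fx=5,fy=5,interpolation=cv2.INTER_CUBIC))
    roi=np.zeros(d.shape,bool); roi[y0:y1,x0:x1]=1
    for nm,lo,hi in (('orange',5,20),('blue',105,130)):
        m=roi&(hsv[...,0]>=lo)&(hsv[...,0]<=hi)&(hsv[...,1]>150)&(hsv[...,2]>70)&(P[...,2]>.06)&(P[...,2]<.2)
        q=P[m]; print(n,nm,m.sum(),q.min(0),q.max(0),np.median(q,0))
        t=q[q[:,2]>np.percentile(q[:,2],95)-.005]; print('  top',len(t),t.mean(0),t.min(0),t.max(0))
    # heights
    for nm,b in (('rack',(135,206,195,240)),('guide',(208,270,185,235))):
        if n=='top':
            q=P[b[2]:b[3],b[0]:b[1]].reshape(-1,3)
            for a,e in ((.07,.09),(.005,.02),(.095,.12)):
                t=q[(q[:,2]>a)&(q[:,2]<e)]
                if len(t)>9:
                    r=cv2.minAreaRect((t[:,:2]*1000).astype(np.float32)); print(nm,a,e,len(t),r,t.mean(0))
```

```text
top orange 86 [0.4528 0.0779 0.0664] [0.5009 0.2474 0.1325] [0.4666 0.2357 0.1258]
  top 47 [0.4668 0.24   0.1281] [0.453  0.231  0.1253] [0.4784 0.2474 0.1325]
top blue 56 [0.4677 0.3298 0.1021] [0.4922 0.3463 0.132 ] [0.4801 0.3365 0.1276]
  top 42 [0.4806 0.338  0.1283] [0.4691 0.3298 0.1259] [0.4918 0.3463 0.132 ]
rack 0.07 0.09 942 ((473.4748840332031, 290.49957275390625), (160.77850341796875, 60.45066833496094), 82.16804504394531) [0.4721 0.2872 0.0781]
rack 0.005 0.02 238 ((479.7904052734375, 312.5804138183594), (137.39505004882812, 223.04859924316406), 0.5497899055480957) [0.4685 0.3084 0.0066]
rack 0.095 0.12 45 ((472.87530517578125, 287.753173828125), (113.66788482666016, 25.67860221862793), 82.17463684082031) [0.4723 0.2928 0.1074]
guide 0.07 0.09 120 ((495.4833679199219, 96.74641418457031), (51.82883834838867, 126.07730102539062), 11.998985290527344) [0.498  0.0841 0.0757]
guide 0.005 0.02 834 ((504.7410583496094, 99.1332015991211), (153.5704803466797, 190.5629425048828), 0.2774774432182312) [0.4939 0.095  0.0108]
guide 0.095 0.12 106 ((496.5294189453125, 96.87317657470703), (49.341590881347656, 20.624893188476562), 11.804600715637207) [0.4959 0.0969 0.1057]
side orange 197 [0.4534 0.2331 0.0826] [0.4805 0.2534 0.1285] [0.4641 0.2488 0.1087]
  top 48 [0.4657 0.2446 0.1261] [0.4538 0.2331 0.123 ] [0.4794 0.2534 0.1285]
side blue 132 [0.467  0.3319 0.0827] [0.4931 0.3506 0.1285] [0.4754 0.3466 0.1151]
  top 54 [0.4803 0.3422 0.126 ] [0.4672 0.3319 0.1228] [0.4929 0.3495 0.1285]
```

```bash
ls pics
```

```text
side0.npz
side0.png
side0c.png
top0.npz
top0.png
top0c.png
wrist0.npz
wrist0.png
```

View pics/top0c.png

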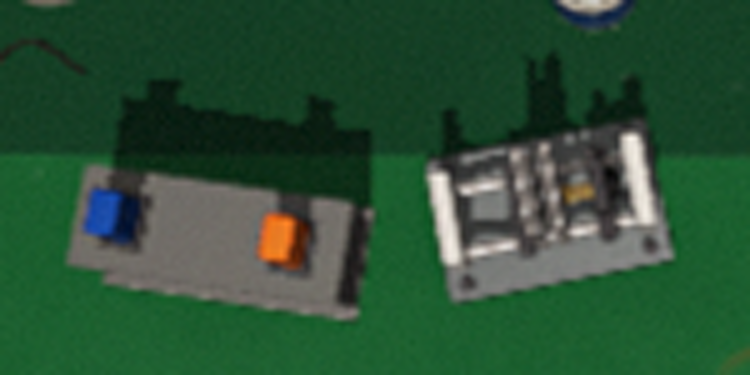

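View pics/side0c.png

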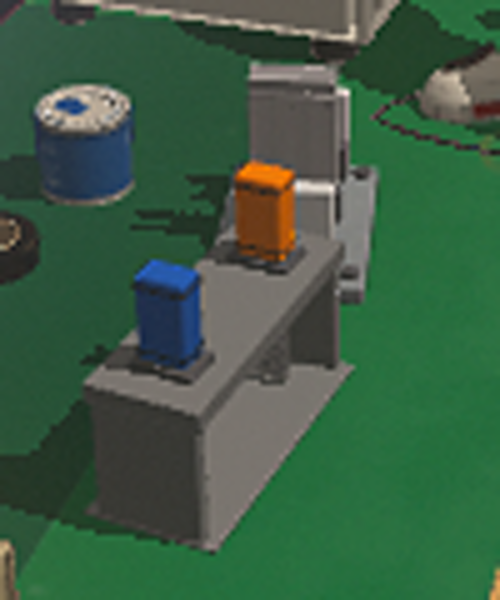

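Run:
```python
from h import *
A=[]
for n in('top','side'):
    p,d,c=load(n+'0'); P=cloud(d,c).reshape(-1,3)[(d>0.05).ravel()]; A.append(P)
P=np.concatenate(A)
print('monitor/all by z')
for a,b in ((.03,.1),(.1,.2),(.2,.3),(.3,.4),(.4,.5)):
    q=P[(P[:,2]>a)&(P[:,2]<b)&(P[:,0]>.3)&(P[:,0]<1.2)&(P[:,1]<.5)&(P[:,1]>-.7)]
    m=q[q[:,1]>-.05]; k=q[q[:,1]<-.1]
    print(a,b,'left',m[:,0].min() if len(m) else 0, np.percentile(m[:,0],[1,5]),'right(box) minx',np.percentile(k[:,0],[1,5]) if len(k) else 0,'maxy',np.percentile(k[:,1],[95,99,100]) if len(k) else 0)
    for y in np.arange(-.1,.45,.1):
        t=q[(abs(q[:,1]-y)<.05)]
        if len(t): print('   y%.1f minx %.3f'%(y,np.percentile(t[:,0],1)),end='')
    print()
```

```text
monitor/all by z
0.03 0.1 left 0.4335894999606257 [0.4415 0.4564] right(box) minx [0.3954 0.4164] maxy [-0.1086 -0.1037 -0.1   ]
   y-0.1 minx 0.413   y0.0 minx 0.482   y0.1 minx 0.467   y0.2 minx 0.436   y0.3 minx 0.443   y0.4 minx 0.456
0.1 0.2 left 0.45300927131816626 [0.4674 0.7034] right(box) minx [0.4844 0.49  ] maxy [-0.1078 -0.103  -0.1   ]
   y-0.1 minx 0.507   y0.0 minx 0.704   y0.1 minx 0.478   y0.2 minx 0.455   y0.3 minx 0.467   y0.4 minx 0.706
0.2 0.3 left 0.716622217439477 [0.7236 0.7323] right(box) minx [0.4839 0.4897] maxy [-0.1078 -0.1048 -0.1011]
   y-0.1 minx 0.508   y0.0 minx 0.719   y0.1 minx 0.731   y0.2 minx 0.732   y0.3 minx 0.733   y0.4 minx 0.733
0.3 0.4 left 0.7305665380685268 [0.7378 0.7464] right(box) minx [0.4977 0.509 ] maxy [-0.1224 -0.1112 -0.1004]
   y-0.1 minx 0.508   y0.0 minx 0.732   y0.1 minx 0.745   y0.2 minx 0.746   y0.3 minx 0.747   y0.4 minx 0.747
0.4 0.5 left 0.7449986510483602 [0.7496 0.7517] right(box) minx [0.6945 0.6988] maxy [-0.1229 -0.1049 -0.1001]
   y-0.1 minx 0.702   y0.0 minx 0.747   y0.1 minx 0.750   y0.2 minx 0.751   y0.3 minx 0.751   y0.4 minx 0.752
```

The rack is yawed about -8° and the orange handle is at about (0.4665, 0.242). The guide is at about (0.4965, 0.097) with yaw about +12°. I'll lift over the box and swing across.

Call:
apply_moves([
  {"tx": -50,"roll": 6.3},
  {"tx": -50,"roll": 6.3},
  {"tx": -50,"roll": 6.3},
  {"tx": -50,"roll": 6.3},
  {"ty": 8,"tz": -38},
  {"ty": 8,"tz": -38},
  {"ty": 8,"tz": -38},
  {"ty": 8,"tz": -38},
  {"ty": 8,"tz": -38},
  {"ty": 8,"tz": -38},
  {"ty": 9,"tz": -38},
  {"ty": 9,"tz": -38},
  {"ty": 18,"tz": -50},
  {"ty": 18,"tz": -50},
  {"ty": 18,"tz": -50},
  {"ty": 18,"tz": -50},
  {"ty": 18,"tz": -50},
  {"ty": 18,"tz": -50},
], jaw=1)

```text
$.deltas[0]: bad value
```

Call:
apply_moves([
  {"tx": -50,"ty": 0,"tz": 0,"roll": 6.3},
], jaw=1)

```text
clock: 0.28
tcp_pos: [0.1914, -0.6179, 0.2248]
orientation: [[-0.003, 0.982, 0.187], [0.009, 0.187, -0.982], [-1.0, -0.002, -0.01]]
wrist_force: [-0.1, -0.4, -0.0]
width: 0.0916
```

All four keys are needed in each row.

Call:
apply_moves([
  {"tx": -50,"ty": 0,"tz": 0,"roll": 6.3},
  {"tx": -50,"ty": 0,"tz": 0,"roll": 6.3},
  {"tx": -50,"ty": 0,"tz": 0,"roll": 6.3},
  {"tx": 0,"ty": 8,"tz": -38,"roll": 0},
  {"tx": 0,"ty": 8,"tz": -38,"roll": 0},
  {"tx": 0,"ty": 8,"tz": -38,"roll": 0},
  {"tx": 0,"ty": 8,"tz": -38,"roll": 0},
  {"tx": 0,"ty": 8,"tz": -38,"roll": 0},
  {"tx": 0,"ty": 8,"tz": -38,"roll": 0},
  {"tx": 0,"ty": 9,"tz": -38,"roll": 0},
  {"tx": 0,"ty": 9,"tz": -38,"roll": 0},
  {"tx": 0,"ty": 18,"tz": -50,"roll": 0},
  {"tx": 0,"ty": 18,"tz": -50,"roll": 0},
  {"tx": 0,"ty": 18,"tz": -50,"roll": 0},
  {"tx": 0,"ty": 18,"tz": -50,"roll": 0},
  {"tx": 0,"ty": 18,"tz": -50,"roll": 0},
  {"tx": 0,"ty": 18,"tz": -50,"roll": 0},
], jaw=1)

```text
clock: 2.4
tcp_pos: [0.449, -0.0453, 0.379]
orientation: [[0.0, 0.99, -0.139], [-0.0, -0.139, -0.99], [-1.0, 0.0, 0.0]]
wrist_force: [0.6, 0.4, -0.5]
width: 0.0919
```

Call:
apply_moves([
  {"tx": 0,"ty": -3.8,"tz": -47.7,"roll": 0},
  {"tx": 0,"ty": -3.8,"tz": -47.7,"roll": 0},
  {"tx": 25,"ty": -3.8,"tz": -47.7,"roll": 0},
  {"tx": 35,"ty": -3.8,"tz": -47.7,"roll": 0},
  {"tx": 35,"ty": -3.8,"tz": -47.7,"roll": 0},
  {"tx": 35,"ty": -3.8,"tz": -47.7,"roll": 0},
  {"tx": 0,"ty": 0,"tz": 0,"roll": 0},
  {"tx": 0,"ty": 0,"tz": 0,"roll": 0},
], jaw=1)

```text
clock: 3.4
tcp_pos: [0.4659, 0.2392, 0.2491]
orientation: [[-0.0, 0.99, -0.139], [-0.001, -0.139, -0.99], [-1.0, -0.0, 0.001]]
wrist_force: [-0.6, -0.3, -0.1]
width: 0.092
```

Run:
```python
from h import *
o=bot.get_obs(); print(o['clock'],np.array(o['tcp_pos']),np.array(o['wrist_force']),np.array(o['joints']))
p,d,c=grab('wrist','w1'); print(c['T'])
```

```text
3.4 [0.4659 0.2392 0.2491] [-0.6018 -0.287  -0.1171] [ 0.1173  0.2839 -0.7803  1.7899  0.2172  1.1566 -2.4413]
[[-0.1385 -0.9509 -0.2767  0.5453]
 [-0.9904  0.1332  0.0381  0.2285]
 [ 0.0007  0.2793 -0.9602  0.4548]
 [ 0.      0.      0.      1.    ]]
```

View pics/w1.png

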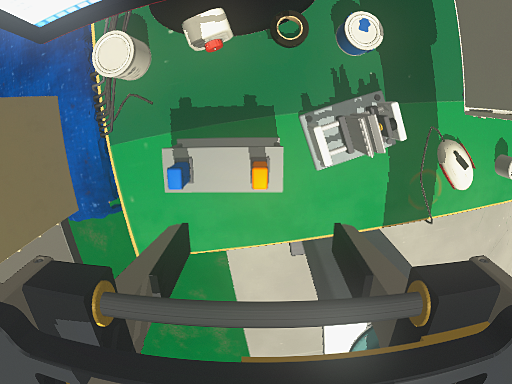

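```bash
cat >> h.py <<'E'
def wrays(uv,c):
    uv=np.atleast_2d(uv).astype(float); x=(uv[:,0]-c['cx']);y=(uv[:,1]-c['cy']); r=np.hypot(x,y); th=r/c['fx']
    s=np.where(r>0,np.sin(th)/np.maximum(r,1e-9),0)
    return np.stack([x*s,y*s,np.cos(th)],1)@c['T'][:3,:3].T
def wplane(uv,c,z):
    D=wrays(uv,c); o=c['T'][:3,3]; return o+D*((z-o[2])/D[:,2])[:,None]
def wcloud(d,c):
    v,u=np.mgrid[:d.shape[0],:d.shape[1]]
    D=wrays(np.stack([u.ravel(),v.ravel()],1),c); 
    dep=D@c['T'][:3,2]
    return c['T'][:3,3]+D*(d.ravel()/dep)[:,None]
E
python3 - <<'E'
from h import *
p,d,c=load('w1'); P=wcloud(d,c).reshape(d.shape+(3,))
hsv=cv2.cvtColor(p,cv2.COLOR_BGR2HSV)
cv2.imwrite('pics/w1c.png',cv2.resize(p[80:210,150:420],None,fx=2.9,fy=2.9,interpolation=cv2.INTER_CUBIC))
roi=np.zeros(d.shape,bool); roi[130:200,155:290]=1
for nm,lo,hi in (('orange',5,25),('blue',100,130)):
    m=roi&(hsv[...,0]>=lo)&(hsv[...,0]<=hi)&(hsv[...,1]>140)&(hsv[...,2]>60)
    q=P[m]; t=m&(P[...,2]>.123)&(P[...,2]<.134); v,u=np.nonzero(t)
    X=wplane(np.stack([u,v],1),c,.128); r=cv2.minAreaRect((X[:,:2]*1000).astype(np.float32))
    print(nm,m.sum(),t.sum(),np.median(q[:,2]),P[t].mean(0),X.mean(0),r)
q=P[140:200,158:290].reshape(-1,3); t=q[abs(q[:,2]-.078)<.006]; print('rack',cv2.minAreaRect((t[:,:2]*1000).astype(np.float32)),t[:,2].mean())
q=P[85:180,295:415].reshape(-1,3)
for a,b in ((.1,.118),(.095,.104)):
    t=q[(q[:,2]>a)&(q[:,2]<b)]; print('plates',len(t),cv2.minAreaRect((t[:,:2]*1000).astype(np.float32)))
E
```

```text
orange 415 329 0.12735517485133813 [0.4696 0.2406 0.1275] [0.4697 0.2406 0.128 ] ((469.2878112792969, 240.44717407226562), (17.07923126220703, 24.378236770629883), 82.02136993408203)
blue 450 297 0.12701150259640337 [0.483  0.3385 0.1276] [0.483  0.3384 0.128 ] ((483.53302001953125, 338.2889099121094), (17.397262573242188, 25.147506713867188), 81.96981811523438)
rack ((475.9884948730469, 290.6595764160156), (159.7847442626953, 61.30292510986328), 82.61979675292969) 0.07831935333807329
plates 528 ((499.0027770996094, 97.06118774414062), (50.34326934814453, 22.121417999267578), 12.807439804077148)
plates 299 ((498.9174499511719, 98.58024597167969), (49.671329498291016, 17.994815826416016), 11.610149383544922)
```

View pics/w1c.png

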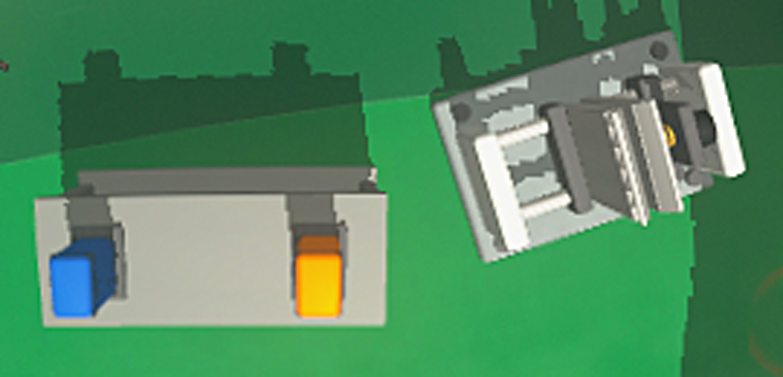

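The wrist view shows the orange handle at (260,175), lined up between the fingers. All cameras agree within about 3 mm. I'll descend and grip.

Call:
apply_moves([
  {"tx": 30,"ty": 1.8,"tz": -1.6,"roll": 0},
  {"tx": 40,"ty": 0,"tz": 0,"roll": 0},
  {"tx": 40,"ty": 0,"tz": 0,"roll": 0},
  {"tx": 30,"ty": 0,"tz": 0,"roll": 0},
  {"tx": 15,"ty": 0,"tz": 0,"roll": 0},
  {"tx": 4,"ty": 0,"tz": 0,"roll": 0},
  {"tx": 0,"ty": 0,"tz": 0,"roll": 0},
  {"tx": 0,"ty": 0,"tz": 0,"roll": 0},
], jaw=1)

```text
clock: 4.45
tcp_pos: [0.4685, 0.2414, 0.0911]
orientation: [[0.002, 0.99, -0.139], [0.001, -0.139, -0.99], [-1.0, 0.002, -0.001]]
wrist_force: [1.0, 0.4, -0.7]
width: 0.0916
```

Call:
apply_moves([
  {"tx": 0,"ty": 0,"tz": 0,"roll": 0},
  {"tx": 0,"ty": 0,"tz": 0,"roll": 0},
  {"tx": 0,"ty": 0,"tz": 0,"roll": 0},
  {"tx": 0,"ty": 0,"tz": 0,"roll": 0},
  {"tx": 0,"ty": 0,"tz": 0,"roll": 0},
  {"tx": 0,"ty": 0,"tz": 0,"roll": 0},
  {"tx": 0,"ty": 0,"tz": 0,"roll": 0},
  {"tx": 0,"ty": 0,"tz": 0,"roll": 0},
  {"tx": 0,"ty": 0,"tz": 0,"roll": 0},
  {"tx": 0,"ty": 0,"tz": 0,"roll": 0},
], jaw=0)

```text
clock: 5.7
tcp_pos: [0.4677, 0.2411, 0.0899]
orientation: [[-0.0, 0.99, -0.139], [-0.0, -0.139, -0.99], [-1.0, -0.0, 0.0]]
wrist_force: [0.2, 0.1, 0.4]
width: 0.0168
```

Call:
apply_moves([
  {"tx": -5,"ty": 0,"tz": 0,"roll": 0},
  {"tx": -15,"ty": 0,"tz": 0,"roll": 0},
  {"tx": -25,"ty": 0,"tz": 0,"roll": 0},
  {"tx": -30,"ty": 0,"tz": 0,"roll": 0},
  {"tx": -25,"ty": 0,"tz": 0,"roll": 0},
  {"tx": -10,"ty": 0,"tz": 0,"roll": 0},
  {"tx": 0,"ty": 0,"tz": 0,"roll": 0},
  {"tx": 0,"ty": 0,"tz": 0,"roll": 0},
], jaw=0)

```text
clock: 6.7
tcp_pos: [0.4672, 0.2407, 0.1991]
orientation: [[-0.001, 0.99, -0.139], [-0.001, -0.139, -0.99], [-1.0, -0.001, 0.001]]
wrist_force: [0.4, -0.5, -1.4]
width: 0.0174
```

Run:
```python
from h import *
o=bot.get_obs(); print(o['clock'],np.array(o['tcp_pos']),np.array(o['wrist_force']),np.array(o['joints']))
p,d,c=grab('wrist','w2')
p2,d2,c2=grab('side','s2'); cv2.imwrite('pics/s2c.png',cv2.resize(p2[120:300,180:330],None,fx=3.3,fy=3.3,interpolation=cv2.INTER_CUBIC))
P=wcloud(d,c).reshape(d.shape+(3,)); q=P[85:200,290:430].reshape(-1,3)
t=q[(q[:,2]>.09)&(q[:,2]<.12)]; print(len(t), t.mean(0) if len(t) else 0)
```

```text
6.7 [0.4672 0.2407 0.1991] [ 0.4082 -0.4991 -1.3961] [ 0.092   0.3423 -0.7655  1.8457  0.2692  1.0619 -2.4876]
999 [0.5001 0.0979 0.1028]
```

View pics/w2.png

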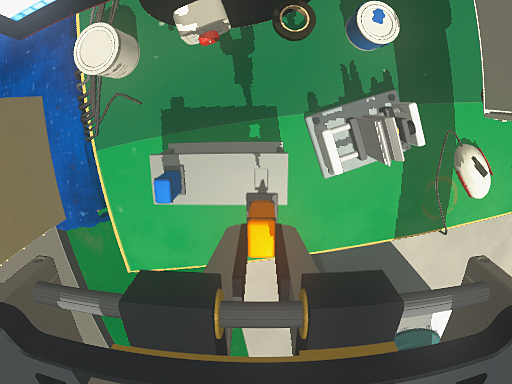

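View pics/s2c.png

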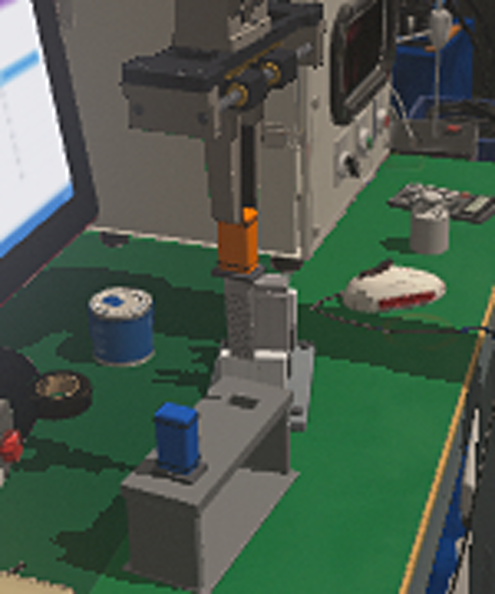

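The gauge is held and clear of the rack, with the blue one undisturbed. Next I refine the guide's yaw and gap.

Run:
```python
from h import *
for tag,w in(('w1',1),('w2',1),('top0',0)):
    p,d,c=load(tag); P=(wcloud(d,c).reshape(d.shape+(3,)) if w else cloud(d,c))
    b=P[85:200,290:430].reshape(-1,3) if w else P[180:240,205:272].reshape(-1,3)
    for yaw in [12]:
        a=np.radians(yaw); R=np.array([[np.cos(a),np.sin(a)],[-np.sin(a),np.cos(a)]])
    g=b[:,:2]-[.499,.098]; gl=g@R.T*1000
    # base
    m=(b[:,2]>.007)&(b[:,2]<.017)&(abs(gl[:,0])<60)&(abs(gl[:,1])<85)
    print(tag,'base',m.sum(),cv2.minAreaRect((b[m,:2]*1000).astype(np.float32)))
    # y-profile of high points in slices of local x
    m=(b[:,2]>.085)&(abs(gl[:,0])<40)
    for lo in range(-25,25,10):
        s=m&(gl[:,0]>=lo)&(gl[:,0]<lo+10); 
        k=s&(b[:,2]>.104); k1=k&(gl[:,1]>0); k2=k&(gl[:,1]<0)
        print(lo,s.sum(),'top +y',np.median(gl[k1,1]) if k1.any() else None,'-y',np.median(gl[k2,1]) if k2.any() else None)
    k=m&(b[:,2]>.095); print('xrange',np.percentile(gl[k,0],[0,2,98,100]),'y',np.percentile(gl[k,1],[0,2,98,100]))
p,d,c=load('w2')
cv2.imwrite('pics/w2c.png',cv2.resize(p[80:190,295:435],None,fx=5,fy=5,interpolation=cv2.INTER_CUBIC))
```

```text
w1 base 2104 ((498.71844482421875, 97.5999984741211), (90.85062408447266, 140.54559326171875), 11.745523452758789)
-25 157 top +y 7.862270807218566 -y -8.434532990084016
-15 169 top +y 7.95957603998977 -y -8.056329560888802
-5 166 top +y 7.767585184401203 -y -8.077662483734542
5 170 top +y 7.349466145140967 -y -8.144543162843279
15 185 top +y 7.1923151720454435 -y -7.842879329139212
xrange [-25.4529 -23.7839  24.1293  25.0754] y [-12.152  -10.8177   9.4303   9.9136]
w2 base 2560 ((499.0845031738281, 97.59065246582031), (90.236328125, 140.12258911132812), 11.690428733825684)
-25 203 top +y 7.672525294530214 -y -7.691339769617966
-15 213 top +y 7.494713199519996 -y -7.953334850781023
-5 223 top +y 7.588942783259375 -y -7.868722690697124
5 219 top +y 7.1780425629556035 -y -7.907099854280166
15 249 top +y 7.461572345251134 -y -8.228241209389692
xrange [-24.8561 -23.8116  24.0025  24.7493] y [-11.7514 -10.4852   9.5749  10.0658]
top0 base 682 ((497.8855285644531, 95.6986083984375), (109.8125991821289, 166.5310516357422), 10.66773509979248)
-25 21 top +y 6.658892872596395 -y -7.733184516757014
-15 21 top +y 6.931741742537375 -y -8.001065475063234
-5 22 top +y 7.3458127673835625 -y -8.548227814413435
5 20 top +y 6.583357193001243 -y -7.8166547702495786
15 17 top +y 6.094091944943799 -y -8.424848438600904
xrange [-27.3477 -26.8662  21.759   21.9993] y [-10.9151 -10.8472   9.3776   9.7309]
```

View pics/w2c.png

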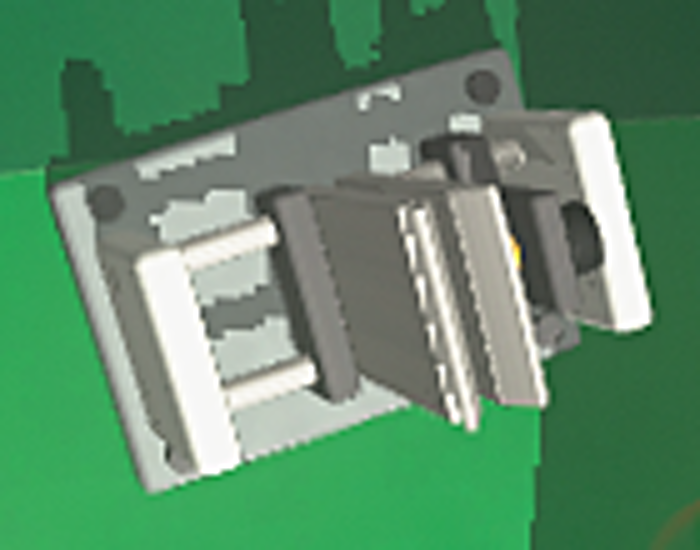

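Guide base fits exactly (90×140 mm): centre (0.499, 0.0976), yaw 11.7°. I'll move above it and turn to match.

Call:
apply_moves([
  {"tx": -26,"ty": 0,"tz": 0,"roll": 0},
  {"tx": 0,"ty": 8,"tz": 22.5,"roll": 0},
  {"tx": 0,"ty": 10,"tz": 28,"roll": 0},
  {"tx": 0,"ty": 12,"tz": 32,"roll": 0},
  {"tx": 0,"ty": 12,"tz": 32,"roll": 0},
  {"tx": 0,"ty": 8,"tz": 23,"roll": 0},
  {"tx": 0,"ty": 0,"tz": 0,"roll": -6.7},
  {"tx": 0,"ty": 0,"tz": 0,"roll": -7},
  {"tx": 0,"ty": 0,"tz": 0,"roll": -6},
  {"tx": 0,"ty": 0,"tz": 0,"roll": 0},
  {"tx": 0,"ty": 0,"tz": 0,"roll": 0},
], jaw=0)

```text
clock: 8.18
tcp_pos: [0.498, 0.098, 0.2256]
orientation: [[-0.001, 0.979, 0.202], [0.0, 0.202, -0.979], [-1.0, -0.001, -0.0]]
wrist_force: [-0.3, -1.2, -1.0]
width: 0.0173
```

Run:
```python
from h import *
o=bot.get_obs(); print(o['clock'],np.array(o['tcp_pos']),np.array(o['wrist_force']),np.array(o['orientation']))
p,d,c=grab('wrist','w3')
p2,d2,c2=grab('side','s3'); cv2.imwrite('pics/s3c.png',cv2.resize(p2[120:280,200:330],None,fx=3.7,fy=3.7,interpolation=cv2.INTER_CUBIC))
p2,d2,c2=grab('top','t3'); cv2.imwrite('pics/t3c.png',cv2.resize(p2[150:260,170:300],None,fx=4,fy=4,interpolation=cv2.INTER_CUBIC))
```

```text
8.175 [0.498  0.098  0.2256] [-0.302  -1.2438 -0.9518] [[-0.0008  0.9795  0.2017]
 [ 0.      0.2017 -0.9795]
 [-1.     -0.0007 -0.0002]]
```

View pics/w3.png

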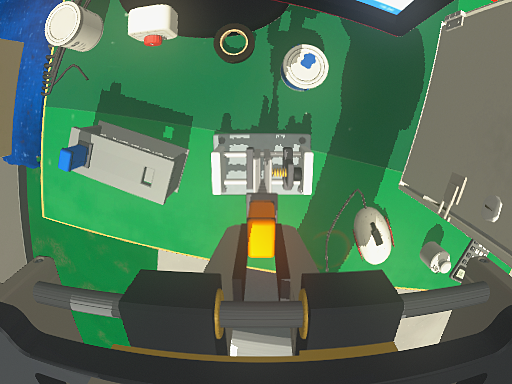

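View pics/s3c.png

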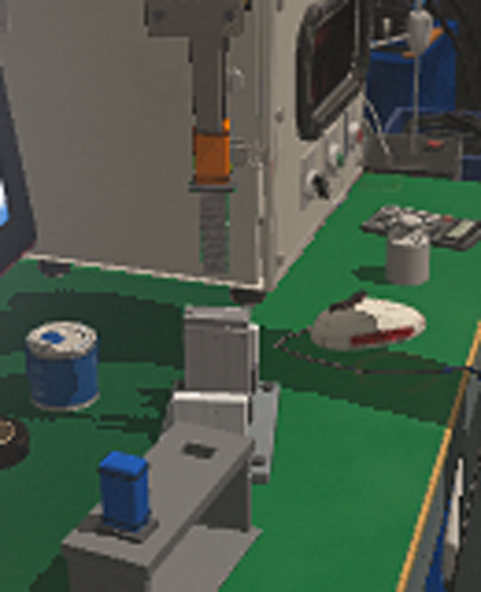

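Run:
```python
from h import *
p,d,c=load('s3'); P=cloud(d,c)[100:300,180:340].reshape(-1,3)
a=np.radians(11.7); R=np.array([[np.cos(a),np.sin(a)],[-np.sin(a),np.cos(a)]])
L=P.copy(); L[:,:2]=(P[:,:2]-[.4989,.0976])@R.T
k=(abs(L[:,0])<.04)&(abs(L[:,1])<.03)
for lo in np.arange(.04,.25,.012):
    m=k&(L[:,2]>lo)&(L[:,2]<lo+.012)
    if m.sum()>5: print('z%.3f n%d x %s y %s'%(lo,m.sum(),np.percentile(L[m,0],[2,50,98])*1000,np.percentile(L[m,1],[2,50,98])*1000))
p,d,c=load('w3'); P=wcloud(d,c).reshape(d.shape+(3,)); b=P[125:200,205:320].reshape(-1,3); 
L=b.copy(); L[:,:2]=(b[:,:2]-[.4989,.0976])@R.T
m=(L[:,2]>.1)&(L[:,2]<.115)&(abs(L[:,1])<.02)
for s in(1,-1): q=L[m&(L[:,1]*s>0)]; print(s,len(q),np.median(q,0)*1000,np.percentile(q[:,1],[5,95])*1000)
m=(L[:,2]>.007)&(L[:,2]<.017)&(abs(L[:,0])<.06)&(abs(L[:,1])<.085)
print('base',cv2.minAreaRect((b[m,:2]*1000).astype(np.float32)))
```

```text
z0.040 n48 x [-27.3585  -5.099   22.5671] y [-5.4072  8.7944 19.0714]
z0.052 n65 x [-25.9099  -3.6547  22.1865] y [-2.4374  9.8686 13.4153]
z0.064 n67 x [-25.7801  -1.4621  21.5256] y [-5.0534  9.634  13.8859]
z0.076 n68 x [-25.9223  -2.7992  21.4045] y [-5.0528  9.7022 13.4512]
z0.088 n81 x [-25.7534  -1.8298  21.4075] y [-8.3898  9.5858 13.3173]
z0.100 n91 x [-24.7845  -1.9187  22.7055] y [-11.4879  -3.4778  12.6656]
z0.136 n14 x [-10.055   -1.8177   7.1494] y [-3.0283  0.5507  2.4004]
z0.148 n31 x [-10.6149  -1.9167   9.5371] y [-2.2216  1.0113  4.3863]
z0.160 n27 x [-10.7368  -2.372    8.8892] y [-0.2727  2.8062  5.734 ]
z0.172 n32 x [-10.847    0.1373   8.5021] y [-0.0218  3.0997  6.0501]
z0.184 n30 x [-10.8187  -2.7627   8.0187] y [-3.2439  3.6737  6.4638]
z0.196 n33 x [-10.7795  -0.6344   7.898 ] y [-5.7694  4.5184  8.5454]
z0.208 n45 x [-17.6113  -1.5968  14.7527] y [-4.9008 10.6909 14.9583]
z0.220 n42 x [-13.9119  -1.439   12.2843] y [-3.6367  9.0293 12.7478]
z0.232 n40 x [-12.5206  -1.6977  12.0648] y [ 5.4615  8.6121 12.4968]
z0.244 n40 x [-12.9794   0.4538  11.2026] y [ 6.4427  9.7604 13.1002]
1 222 [  7.3539   5.8385 107.4112] [2.4817 9.1412]
-1 235 [  7.2386  -7.5628 107.799 ] [-10.9191  -3.9422]
base ((499.8156433105469, 97.35743713378906), (88.74388885498047, 139.5655059814453), 11.699262619018555)
```

Blade is centred over the gap: about 1 mm off along the plates and about 1 mm off across. I'll shift 1 mm toward the gap and descend to just above the earliest possible contact depth.

Call:
apply_moves([
  {"tx": 10,"ty": -0.5,"tz": 1,"roll": 0},
  {"tx": 14,"ty": 0,"tz": 0,"roll": 0},
  {"tx": 10,"ty": 0,"tz": 0,"roll": 0},
  {"tx": 4,"ty": 0,"tz": 0,"roll": 0},
  {"tx": 0,"ty": 0,"tz": 0,"roll": 0},
  {"tx": 0,"ty": 0,"tz": 0,"roll": 0},
], jaw=0)

```text
clock: 9.07
tcp_pos: [0.4981, 0.0971, 0.1883]
orientation: [[0.001, 0.979, 0.203], [0.0, 0.203, -0.979], [-1.0, 0.001, 0.0]]
wrist_force: [-0.1, -0.5, -1.1]
width: 0.017
```

Call:
apply_moves([
  {"tx": 3,"ty": 0,"tz": 0,"roll": 0},
  {"tx": 3,"ty": 0,"tz": 0,"roll": 0},
  {"tx": 3,"ty": 0,"tz": 0,"roll": 0},
  {"tx": 3,"ty": 0,"tz": 0,"roll": 0},
  {"tx": 0,"ty": 0,"tz": 0,"roll": 0},
  {"tx": 0,"ty": 0,"tz": 0,"roll": 0},
], jaw=0)

```text
clock: 9.82
tcp_pos: [0.4979, 0.097, 0.176]
orientation: [[0.0, 0.979, 0.203], [0.0, 0.203, -0.979], [-1.0, 0.0, -0.0]]
wrist_force: [1.0, -0.5, -1.3]
width: 0.0171
```

Run:
```python
from h import *
p,d,c=grab('wrist','w4')
cv2.imwrite('pics/w4c.png',cv2.resize(p[110:260,190:340],None,fx=3.9,fy=3.9,interpolation=cv2.INTER_CUBIC))
p2,d2,c2=grab('side','s4'); cv2.imwrite('pics/s4c.png',cv2.resize(p2[150:270,210:320],None,fx=4.9,fy=4.9,interpolation=cv2.INTER_CUBIC))
for _ in range(3): print(np.array(bot.get_obs()['wrist_force']))
```

```text
[ 0.6706  0.3719 -0.6858]
[ 0.6706  0.3719 -0.6858]
[ 0.6706  0.3719 -0.6858]
```

View pics/w4c.png

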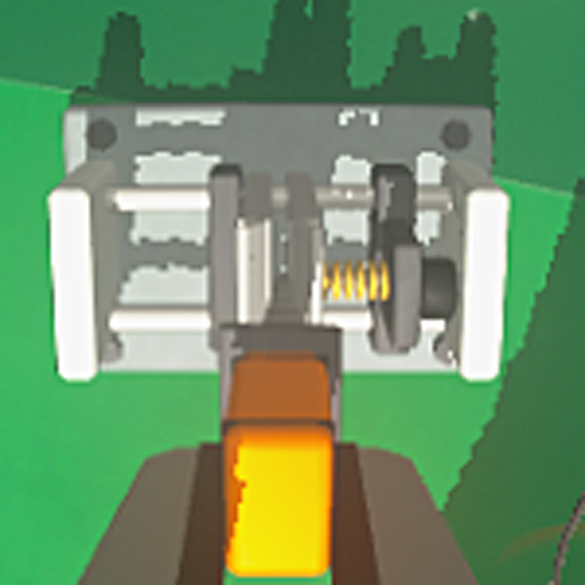

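View pics/s4c.png

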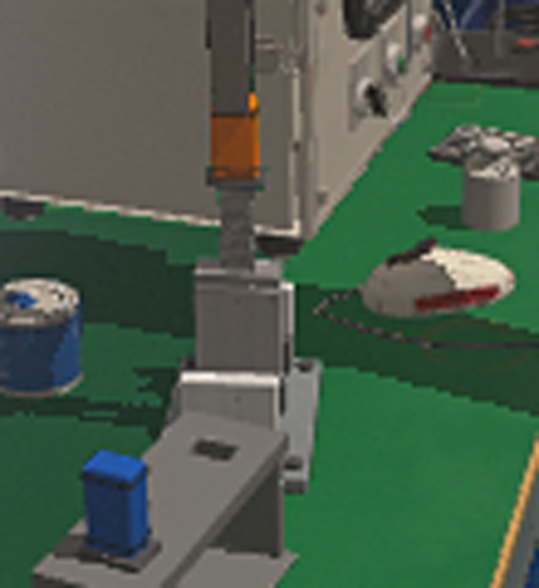

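The blade enters the gap centrally, flat to the plates, with tip at about z = 92 mm and no drag yet (Fz about -1 N, the gauge's weight). I'll step down slowly and watch Fz.

Call:
apply_moves([
  {"tx": 2,"ty": 0,"tz": 0,"roll": 0},
  {"tx": 2,"ty": 0,"tz": 0,"roll": 0},
  {"tx": 0,"ty": 0,"tz": 0,"roll": 0},
])

```text
clock: 10.3
tcp_pos: [0.4977, 0.0969, 0.1717]
orientation: [[-0.0, 0.979, 0.203], [-0.0, 0.203, -0.979], [-1.0, -0.0, -0.0]]
wrist_force: [-0.2, -0.5, -0.9]
width: 0.017
```

Call:
apply_moves([
  {"tx": 1,"ty": 0,"tz": 0,"roll": 0},
  {"tx": 1,"ty": 0,"tz": 0,"roll": 0},
  {"tx": 0,"ty": 0,"tz": 0,"roll": 0},
])

```text
clock: 10.68
tcp_pos: [0.4978, 0.0969, 0.1699]
orientation: [[-0.0, 0.979, 0.203], [-0.0, 0.203, -0.979], [-1.0, -0.0, 0.0]]
wrist_force: [-0.1, -0.2, -0.0]
width: 0.017
```

Call:
apply_moves([
  {"tx": 1,"ty": 0,"tz": 0,"roll": 0},
  {"tx": 1,"ty": 0,"tz": 0,"roll": 0},
  {"tx": 0,"ty": 0,"tz": 0,"roll": 0},
])

```text
clock: 11.05
tcp_pos: [0.4978, 0.0969, 0.1678]
orientation: [[-0.0, 0.979, 0.203], [-0.0, 0.203, -0.979], [-1.0, -0.0, 0.0]]
wrist_force: [0.5, -0.2, -1.3]
width: 0.0167
```

Call:
apply_moves([
  {"tx": 1,"ty": 0,"tz": 0,"roll": 0},
  {"tx": 1,"ty": 0,"tz": 0,"roll": 0},
  {"tx": 0,"ty": 0,"tz": 0,"roll": 0},
])

```text
clock: 11.42
tcp_pos: [0.4978, 0.0969, 0.1659]
orientation: [[-0.0, 0.979, 0.203], [-0.0, 0.203, -0.979], [-1.0, -0.0, 0.0]]
wrist_force: [0.6, -0.2, -0.4]
width: 0.0169
```

Call:
apply_moves([
  {"tx": 1,"ty": 0,"tz": 0,"roll": 0},
  {"tx": 1,"ty": 0,"tz": 0,"roll": 0},
  {"tx": 0,"ty": 0,"tz": 0,"roll": 0},
])

```text
clock: 11.8
tcp_pos: [0.4978, 0.0969, 0.1638]
orientation: [[-0.0, 0.979, 0.203], [-0.0, 0.203, -0.979], [-1.0, -0.0, 0.0]]
wrist_force: [1.0, -0.3, -1.2]
width: 0.0167
```

Call:
apply_moves([
  {"tx": 1,"ty": 0,"tz": 0,"roll": 0},
  {"tx": 1,"ty": 0,"tz": 0,"roll": 0},
  {"tx": 0,"ty": 0,"tz": 0,"roll": 0},
])

```text
clock: 12.18
tcp_pos: [0.498, 0.097, 0.162]
orientation: [[0.0, 0.979, 0.203], [-0.0, 0.203, -0.979], [-1.0, 0.0, 0.0]]
wrist_force: [0.9, -0.7, 0.1]
width: 0.0169
```

Call:
apply_moves([
  {"tx": 1,"ty": 0,"tz": 0,"roll": 0},
  {"tx": 1,"ty": 0,"tz": 0,"roll": 0},
  {"tx": 0,"ty": 0,"tz": 0,"roll": 0},
])

```text
clock: 12.55
tcp_pos: [0.4981, 0.0971, 0.1602]
orientation: [[0.001, 0.979, 0.203], [0.0, 0.203, -0.979], [-1.0, 0.001, 0.0]]
wrist_force: [-0.2, 0.3, 2.5]
width: 0.0175
```

Call:
apply_moves([
  {"tx": 0,"ty": 0,"tz": 0,"roll": 0},
])

```text
clock: 12.68
tcp_pos: [0.4981, 0.097, 0.1601]
orientation: [[0.0, 0.979, 0.203], [0.0, 0.203, -0.979], [-1.0, 0.0, 0.0]]
wrist_force: [-0.8, -0.3, 3.6]
width: 0.0171
```

Call:
apply_moves([
  {"tx": 0,"ty": 0,"tz": 0,"roll": 0},
])

```text
clock: 12.8
tcp_pos: [0.4981, 0.097, 0.1601]
orientation: [[0.0, 0.979, 0.203], [-0.0, 0.203, -0.979], [-1.0, 0.0, 0.0]]
wrist_force: [0.5, 1.0, 2.4]
width: 0.0172
```

Call:
apply_moves([
  {"tx": 0,"ty": 0,"tz": 0,"roll": 0},
])

```text
clock: 12.92
tcp_pos: [0.498, 0.097, 0.1601]
orientation: [[0.0, 0.979, 0.203], [0.0, 0.203, -0.979], [-1.0, 0.0, 0.0]]
wrist_force: [-0.2, -0.3, 2.8]
width: 0.0168
```

Drag is now about 3.7 N above the hanging baseline. One more millimetre should tell whether this is the preloaded plateau.

Call:
apply_moves([
  {"tx": 1,"ty": 0,"tz": 0,"roll": 0},
  {"tx": 0,"ty": 0,"tz": 0,"roll": 0},
  {"tx": 0,"ty": 0,"tz": 0,"roll": 0},
])

```text
clock: 13.3
tcp_pos: [0.4978, 0.0969, 0.1589]
orientation: [[-0.0, 0.979, 0.203], [-0.0, 0.203, -0.979], [-1.0, -0.0, 0.0]]
wrist_force: [0.1, 0.4, 2.5]
width: 0.017
```

Call:
apply_moves([
  {"tx": 0,"ty": 0,"tz": 0,"roll": 0},
])

```text
clock: 13.42
tcp_pos: [0.4978, 0.0969, 0.1589]
orientation: [[-0.0, 0.979, 0.203], [-0.0, 0.203, -0.979], [-1.0, -0.0, -0.0]]
wrist_force: [0.4, 0.4, 2.6]
width: 0.0168
```

Call:
apply_moves([
  {"tx": 0,"ty": 0,"tz": 0,"roll": 0},
])

```text
clock: 13.55
tcp_pos: [0.4978, 0.0969, 0.1589]
orientation: [[-0.0, 0.979, 0.203], [-0.0, 0.203, -0.979], [-1.0, -0.0, 0.0]]
wrist_force: [0.0, 0.5, 2.8]
width: 0.0165
```

Call:
apply_moves([
  {"tx": 0,"ty": 0,"tz": 0,"roll": 0},
])

```text
clock: 13.68
tcp_pos: [0.4978, 0.0969, 0.1589]
orientation: [[-0.0, 0.979, 0.203], [-0.0, 0.203, -0.979], [-1.0, -0.0, 0.0]]
wrist_force: [0.5, 0.4, 2.6]
width: 0.0168
```

Run:
```python
from h import *
p,d,c=grab('wrist','w5')
cv2.imwrite('pics/w5c.png',cv2.resize(p[110:260,190:340],None,fx=3.9,fy=3.9,interpolation=cv2.INTER_CUBIC))
o=bot.get_obs();print(o['clock'],np.array(o['wrist_force']),o['tcp_pos'])
p2,d2,c2=grab('side','s5'); cv2.imwrite('pics/s5c.png',cv2.resize(p2[150:270,210:320],None,fx=4.9,fy=4.9,interpolation=cv2.INTER_CUBIC))
o=bot.get_obs();print(o['clock'],np.array(o['wrist_force']),o['tcp_pos'],np.array(o['ft_torque']))
# gauge flange/handle bottom height from side: orange z range & blue check
P=cloud(d2,c2); hsv=cv2.cvtColor(p2,cv2.COLOR_BGR2HSV)
for n,lo,hi,r in(('orange',5,20,(150,200,240,275)),('blue',105,130,(230,280,220,245))):
    m=np.zeros(d2.shape,bool); m[r[0]:r[1],r[2]:r[3]]=1
    m&=(hsv[...,0]>=lo)&(hsv[...,0]<=hi)&(hsv[...,1]>150); q=P[m]; print(n,len(q),np.percentile(q,2,axis=0),np.percentile(q,98,axis=0))
```

```text
13.725 [-0.0236  0.4368  1.873 ] [0.4978 0.0969 0.1589]
13.775 [0.6246 0.6163 1.5692] [0.4978 0.0969 0.1589] [ 0.0333 -0.0568 -0.0011]
orange 115 [0.4836 0.0974 0.1522] [0.5084 0.1092 0.1953]
blue 180 [0.4677 0.335  0.0876] [0.4921 0.3517 0.1278]
```

View pics/w5c.png

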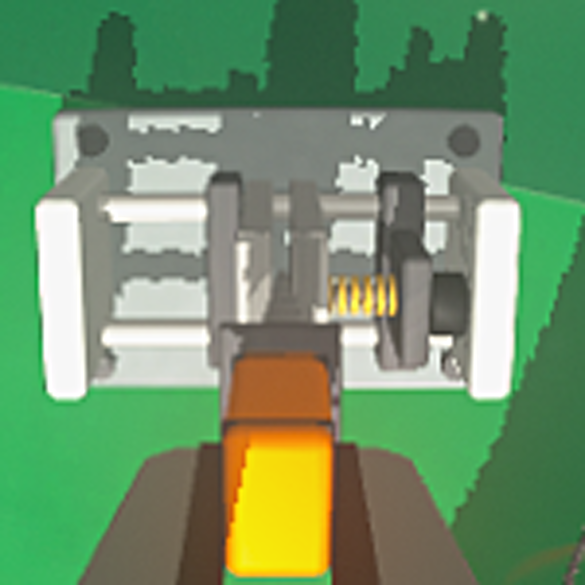

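View pics/s5c.png

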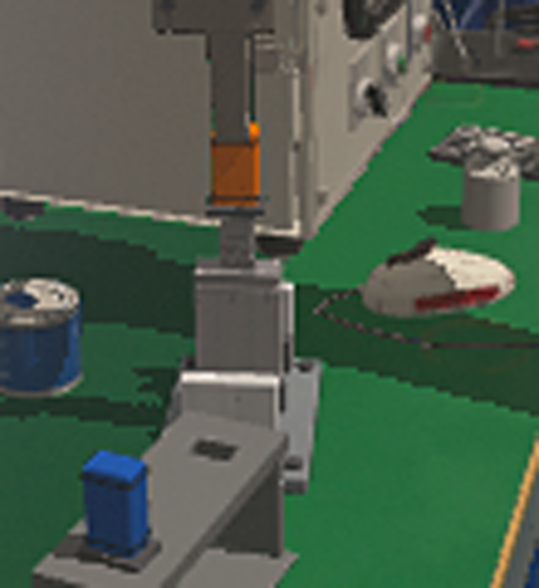

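Call:
apply_moves([
  {"tx": 0.5,"ty": 0,"tz": 0,"roll": 0},
  {"tx": 0,"ty": 0,"tz": 0,"roll": 0},
  {"tx": 0,"ty": 0,"tz": 0,"roll": 0},
  {"tx": 0,"ty": 0,"tz": 0,"roll": 0},
])

```text
clock: 14.28
tcp_pos: [0.498, 0.097, 0.1585]
orientation: [[0.0, 0.979, 0.203], [-0.0, 0.203, -0.979], [-1.0, 0.0, 0.0]]
wrist_force: [-0.1, 0.3, 3.9]
width: 0.0172
```

Call:
apply_moves([
  {"tx": 0,"ty": 0,"tz": 0,"roll": 0},
  {"tx": 0,"ty": 0,"tz": 0,"roll": 0},
  {"tx": 0,"ty": 0,"tz": 0,"roll": 0},
  {"tx": 0,"ty": 0,"tz": 0,"roll": 0},
])

```text
clock: 14.78
tcp_pos: [0.4979, 0.097, 0.1585]
orientation: [[-0.0, 0.979, 0.203], [-0.0, 0.203, -0.979], [-1.0, -0.0, 0.0]]
wrist_force: [-0.5, -0.5, 3.3]
width: 0.0169
```

Call:
apply_moves([
  {"tx": 0,"ty": 0,"tz": 0,"roll": 0},
])

```text
clock: 14.9
tcp_pos: [0.4979, 0.0969, 0.1584]
orientation: [[-0.0, 0.979, 0.203], [-0.0, 0.203, -0.979], [-1.0, -0.0, 0.0]]
wrist_force: [-0.3, 0.4, 4.5]
width: 0.0169
```

Fz is steady at about 3–4.5 N, which is 4–5 N of drag once the gauge's 0.9 N is removed. That's snug without forcing it, so I'll hand in while holding.

```bash
python3 -c "
from bench import bot
print(bot.finish_job())"
```

```text
the job is handed in; nothing more can be done
None
```

The orange taper gauge is in the guide's gap, snug on both plates, and the arm is still holding it. I handed the job in at 14.9 s of the 48 s allowed; no verdict was reported.

- **Snugness:** The drag appeared about 23–24 mm below the throat. It then stayed nearly level over the last 1.5 mm, as the spring preload should. At the end it read about 4–5 N with the gauge's own weight taken out.
- **Depth:** The tip is about 25–26 mm below the throat, which puts the gap at roughly 5.2–5.4 mm.
- **Alignment:** The blade is turned to the guide's measured yaw (11.7°) and sits within about 1 mm of the middle of the plates. The last pictures show it flat and upright between the plates, with no slip in the grip.
- **Other things:** The blue gauge is still in its slot, and nothing else looked moved in the camera views I checked.

**Readings that disagreed:**
- The cameras differed by about 2–3 mm in x. I positioned the gauge relative to the guide in the same camera so that this cancels.
- The force readings scatter by roughly 0.5–1 N. Two of them, just before the last half-millimetre of depth, dipped to 1.6–1.9 N. The readings after that were 3.3–4.5 N.

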